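Feed two offcuts through the scrap bin's sprung flap

TASK

Put the dark walnut offcut and the cream wood block into the plywood scrap bin: lay each on the sill in front of the green sprung flap and push it through until it slides down inside. Do them one at a time, in either order, letting the flap swing shut behind the first before the second goes in, and leave both inside with the flap shut. Do not disturb the two tins or the roll of tape.

Things in the scene. Friction and masses are not known exactly. Their poses are not given: they have to be found in the camera images.
- walnut_mid (a point): Centre of the loose dark brown walnut offcut, a flat strip 45 x 160 x 20 mm (its x, y, z), about 0.1 kg. It lies flat on the work surface; its long side is its y axis. Grasp it across its 45 mm width (x axis).
- cream_mid (a point): Centre of the loose pale cream wood block, 55 x 120 x 45 mm (its x, y, z), about 0.11 kg. It lies flat on the work surface; its long side is its y axis. Grasp it across its 55 mm width (x axis).
- bin: Fixed plywood scrap bin, 192 mm wide, 284 mm high, pale translucent fixed lid. Origin: on the work surface below the middle of the mouth; x points level into the bin (the way to push), y along the mouth to the left, z up. Behind the mouth is a space from x = 6 to 109 mm, 180 mm wide, its floor sloping down at 42 degrees from 148 mm up at the mouth to 50 mm up at the back. A piece tips and slides in once its centre is well past x = 0, at the latest when its rear edge is.
- sill (a point): Centre of the top face of the level sill in front of the mouth, 210 mm up, axes as the bin's. The sill reaches from 70 mm before this point to the mouth 70 mm behind it (bin x = -140 to 0), where it ends in a 62 mm drop into the bin. Curbs 9 mm high line its two sides, 180 mm apart. Lay each piece here with its long side along y, and push it along x.
- mouth (a point): Centre of the mouth (bin x = 0, 242 mm up), axes as the bin's. The mouth is 180 mm wide and 64 mm high (210 to 274 mm up), under a lintel 10 mm high that spans bin x = -10 to 2 mm; nothing of the bin stands above 284 mm.
- flap (a joint): Angle of the green flap (rad), 172 mm wide and 59 mm long, hinged along its top edge at x = 4 mm, 272 mm up, just behind the lintel. 0: hanging shut across the mouth; it grows as the flap's lower edge is pushed into the bin, to 1.45. A weak spring and its weight shut it (under 0.5 N at its lower edge).
- tin_green: Bystander: round green tin, 67 mm across, 58 mm high; origin at the centre of its underside.
- tin_red: Bystander: round red tin, 67 mm across, 58 mm high; origin at the centre of its underside.
- tape: Bystander: roll of masking tape lying flat, 105 mm across, 25 mm high; origin at the centre of its underside.

How it is judged:
By the outcome, as a careful person would: the job done as asked, in the order asked, and still so for the second after the job is handed in, with the robot touching nothing.
It also fails if it takes over 72 s, if anything falls off the work surface, if the arm or the gripper's body presses on something with over 40 N, if the wrist force passes 120 N, or if a joint passes its speed limit or range.

ROBOT

A 6-joint arm with a two-finger parallel gripper is mounted at the origin on the work surface; the furniture and walls round the work are solid. World frame = base frame: x ahead of the robot, y to its left, z up, the work surface at z = 0. Lengths are in m, angles in rad, forces in N, time in s.
With the tool pointing down it reaches from about 0.375 to 0.975 m from the base axis. Payload 3.8 kg.
Tool frame: the origin (TCP) lies at the very end of the fingers, on their centre line; the grasp point (between the pads) lies 19 mm behind it; z points along the fingers, y is the direction in which the jaws open and shut (so a half turn about z gives the same grasp; the last joint's range is limited). The gripper opens to 85 mm and grips with 20 to 120 N. Pads are 22 mm wide; open, the fingers measure 114 mm over their backs; the gripper's body (76 mm by 85 mm) begins 54 mm behind the grasp point. The pads swing forward as they close: fully open they stand 13 mm farther back than shut.
Start: joints at [1.067, 0.264, 1.604, -0, 1.274, -0.037], TCP at [0.304, 0.603, 0.231] pointing down, gripper open.
Joint ranges: [-2.63, 2.63], [-0.94, 2.18], [0.31, 2.57], [-1.31, 4.45], [0, 2.66], [-2.55, 2.55]. Speed limits (rad/s): [2.57, 2.57, 3.14, 3.14, 3.14, 3.14].

INTERFACE

Orientations are given as a 3x3 rotation matrix whose columns are the frame's x, y, z axes.
In Python, from station import arm gives the robot as it stands.
- The arm moves only by the tool play_rows, never from a script. Its argument "plan" is text: rows parted by semicolons, each of 6 numbers parted by spaces: the shift along the tool's x, y, z scaled (see below), then the turn, a rotation vector about the tool's x, y, z scaled (see below). In form: x y z wx wy wz; .... A call has 1 to 8 rows; each row is the pose to reach, as a shift and turn from the pose commanded when the call began, along the tool's axes at that moment, turning the shorter way round; what a row does not reach only later rows make up. The controller multiplies each number of a shift by 500 mm and each number of a turn by 2 pi rad. A row lasts 1/10 s, in which the tool goes at most 50 mm and 8.59 degrees, less where a joint would pass 70% of its speed; a pose out of reach is approached as far as the arm can. A call with a number of a shift or a turn outside -1 to 1 is refused whole. A call with a gripper value outside its range is refused whole. "jaw" is the closure, from -1 (fully open) to 1 (shut), so that 0 is half open, set as the call begins (left out, the last holds). The fingers move at their own pace and stop on an object; "squeeze" is the grip in N (left out, the last holds). Time passes only in rows, so rows that repeat a pose let the fingers close. It gives the time, the measured TCP pose, the force and the opening at its end, in the units of the state.
- arm.get_obs(): the state, without advancing time (a new reading comes with each control period).
- arm.capture(name): name is "side" or "top" or "wrist"; returns a dict with "image" (384x512x3 uint8, blue, green, red), "z_map" (384x512 float32, m along the optical axis (not along the pixel's ray), 0 where there is no reading), "fx", "fy", "cx", "cy" (pixels), "xyz" and "orientation" of the camera in the world. Camera axes: x right, y down, z forward; pixel columns grow to the right and rows downward; lengths in m; the calibration is good to about 2 mm. A picture is of the moment at which its call begins.
- arm.job_done(): hands the job in, once; it reports no verdict.
The state is a dict: "t": time; "joints": joint angles; "joint_vel": joint speeds; "tau": joint torques, N m; "eef_pos": TCP position; "tcp_rot": TCP orientation; "wrist_force": force on the tool from outside, world axes, zero at the start; "torque": the same for the moment, N m; "width": finger opening in m.
Only numpy, scipy, OpenCV 4.12 (cv2) and the standard library are available. Lean on these libraries where they do the work, as an engineer would, in place of code of your own. Each camera call takes 0.05 s, during which the arm holds its last target.

## Working session

There is one attempt and no reset: what is moved stays moved. The work goes in short steps, Python scripts to look and compute and a tool call to move; the robot and the scene stay as the last step left them, time stands still between calls to the robot, and variables do not carry over. Pictures are saved under pics/ and viewed, and the job is handed in when it is done.

Besides the shell and the picture viewer there is one more tool, called after "Call:" as name(argument=value, ...) on one line, values as JSON. play_rows: Moves the arm, as the interface text tells. Its arguments: {"type":"object","properties":{"plan":{"type":"string"},"jaw":{"type":"number"},"squeeze":{"type":"number"}},"required":["plan"]}

```bash
mkdir -p pics; ls
python3 - <<'E'
from station import arm
import cv2,numpy as np,pickle
o=arm.get_obs();print({k:np.round(v,3).tolist() for k,v in o.items()})
for n in ["side","top","wrist"]:
    c=arm.capture(n);cv2.imwrite(f"pics/{n}0.png",c["image"]);pickle.dump(c,open(f"{n}0.pkl","wb"))
    print(n,c["fx"],c["fy"],c["cx"],c["cy"],np.round(c["xyz"],3),np.round(c["orientation"],3).tolist())
E
```

```text
pics
{'t': 0.0, 'joints': [1.067, 0.265, 1.605, 0.0, 1.274, -0.037], 'joint_vel': [-0.001, 0.001, 0.001, 0.0, -0.001, 0.0], 'tau': [-0.001, -51.512, -36.73, -0.0, 0.013, -0.0], 'eef_pos': [0.303, 0.602, 0.23], 'tcp_rot': [[-0.893, 0.45, -0.001], [0.45, 0.893, -0.002], [0.0, -0.002, -1.0]], 'wrist_force': [-0.672, -1.045, 0.253], 'torque': [-0.007, 0.042, -0.015], 'width': 0.085}
side 370.3303051458763 370.3303051458763 252.42839641293034 194.14270612635852 [-0.037  1.161  0.57 ] [[-0.854, -0.19, 0.485], [-0.521, 0.296, -0.801], [0.008, -0.936, -0.351]]
top 424.99989837930246 424.99989837930246 258.44814753883725 189.78776390226778 [0.285 0.28  1.313] [[0.019, -0.985, 0.174], [-1.0, -0.022, -0.014], [0.018, -0.173, -0.985]]
wrist 307.40021896320593 307.40021896320593 256.4821435852373 195.6133190941719 [0.238 0.638 0.373] [[0.451, 0.854, 0.258], [0.892, -0.431, -0.132], [-0.001, 0.29, -0.957]]
```

View pics/side0.png

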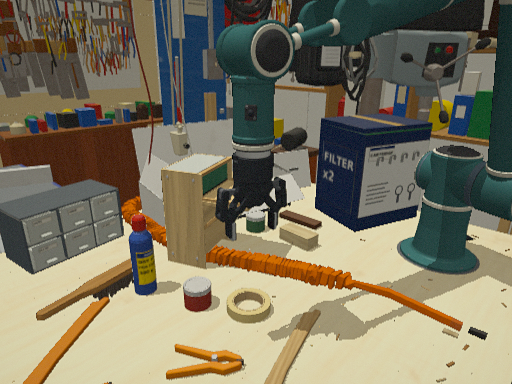

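View pics/top0.png

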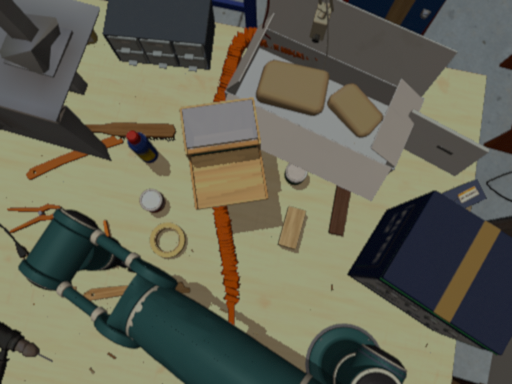

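View pics/wrist0.png

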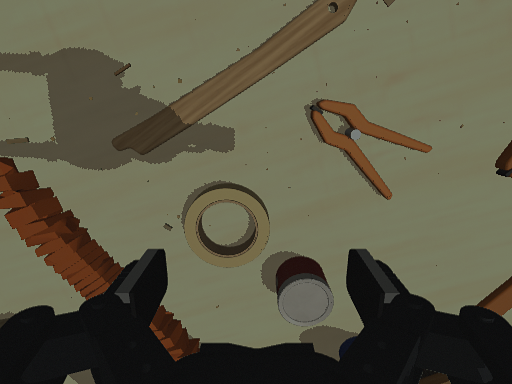

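The top view shows the bin lid around (220,125) and its sill at (230,180), opening toward the robot. The cream block is at (292,228), the walnut at (340,210) next to a cardboard box, the green tin at (296,174), the red tin at (152,200) and the tape at (167,240). Next I'll measure them.

```bash
cat > h.py <<'E'
import cv2,numpy as np,pickle
def world(c):
    z=c["z_map"];v,u=np.mgrid[:z.shape[0],:z.shape[1]]
    p=np.stack([(u-c["cx"])/c["fx"]*z,(v-c["cy"])/c["fy"]*z,z],-1)
    return p@np.array(c["orientation"]).T+np.array(c["xyz"])
def rect(mask,P):
    m=cv2.morphologyEx(mask.astype(np.uint8),cv2.MORPH_OPEN,np.ones((3,3)))
    n,l,s,_=cv2.connectedComponentsWithStats(m)
    i=1+np.argmax(s[1:,4]);pts=P[l==i]
    (cx,cy),(w,h),a=cv2.minAreaRect((pts[:,:2]*1000).astype(np.float32))
    return (round(cx,1),round(cy,1)),(round(w),round(h)),round(a,1),np.median(pts[:,2]).round(4),s[i]
E
python3 - <<'E'
from h import *
c=pickle.load(open("top0.pkl","rb"));P=world(c);im=c["image"]
hsv=cv2.cvtColor(im,cv2.COLOR_BGR2HSV)
def sub(u0,u1,v0,v1):
    m=np.zeros(im.shape[:2],bool);m[v0:v1,u0:u1]=1;return m
for (u,v) in [(292,228),(340,210),(230,180),(220,120),(296,174),(152,200),(222,150),(370,180),(300,230),(330,150),(280,260),(400,100),(345,185),(350,170)]:
    print((u,v),np.round(P[v,u],3),hsv[v,u])
Z=P[...,2]
print("cream",rect(sub(270,312,195,260)&(Z>.035)&(Z<.055),P))
print("walnut",rect(sub(322,360,180,245)&(Z>.012)&(Z<.03)&(hsv[...,2]<110),P))
print("sill",rect(sub(180,275,140,215)&(Z>.2)&(Z<.214),P))
print("curb",rect(sub(180,275,140,215)&(Z>.214)&(Z<.23),P))
print("lid",rect(sub(170,275,90,175)&(Z>.27)&(Z<.295),P))
print("tin",rect(sub(275,315,155,190)&(Z>.045)&(Z<.07),P))
print("redtin",rect(sub(130,170,180,220)&(Z>.045)&(Z<.07),P))
print("tape",rect(sub(140,190,215,265)&(Z>.018)&(Z<.035),P))
big=cv2.resize(im[80:270,150:420],None,fx=2.9,fy=2.9,interpolation=cv2.INTER_CUBIC);cv2.imwrite("pics/top0z.png",big)
E
```

```text
(292, 228) [0.394 0.159 0.046] [ 19 104 147]
(340, 210) [0.455 0.009 0.018] [ 12 135  66]
(230, 180) [0.504 0.34  0.208] [ 20 114 156]
(220, 120) [0.644 0.366 0.282] [135   4 127]
(296, 174) [0.557 0.149 0.055] [ 18  25 150]
(152, 200) [0.468 0.577 0.059] [ 54   8 157]
(222, 150) [0.581 0.362 0.226] [ 23 110  37]
(370, 180) [ 0.535 -0.063  0.101] [ 16  29 131]
(300, 230) [0.389 0.135 0.042] [ 19  86 133]
(330, 150) [0.617 0.057 0.12 ] [ 17  28 129]
(280, 260) [0.3   0.191 0.001] [ 33  57 157]
(400, 100) [ 0.751 -0.132  0.181] [ 17  28 128]
(345, 185) [0.524 0.004 0.071] [ 17  28 129]
(350, 170) [ 0.563 -0.005  0.1  ] [ 16  29 130]
cream ((398.5, 159.5), (55, 120), 75.1, np.float64(0.0451), array([279, 206,  27,  43, 733], dtype=int32))
walnut ((454.8, 10.3), (46, 147), 79.5, np.float64(0.02), array([329, 186,  21,  49, 686], dtype=int32))
sill ((511.1, 345.4), (142, 181), 9.9, np.float64(0.2101), array([ 191,  148,   74,   61, 3431], dtype=int32))
curb ((507.8, 438.7), (12, 5), 3.7, np.float64(0.2181), array([191, 175,   3,   5,  15], dtype=int32))
lid ((631.0, 365.9), (127, 192), 9.8, np.float64(0.2834), array([ 180,   97,   81,   58, 3597], dtype=int32))
tin ((562.2, 152.0), (78, 54), 65.3, np.float64(0.0574), array([285, 159,  26,  24, 362], dtype=int32))
redtin ((469.8, 581.2), (63, 64), 4.4, np.float64(0.0564), array([140, 189,  23,  22, 404], dtype=int32))
tape ((356.2, 532.9), (102, 103), 0.6, np.float64(0.025), array([150, 222,  35,  35, 549], dtype=int32))
```

View pics/top0z.png

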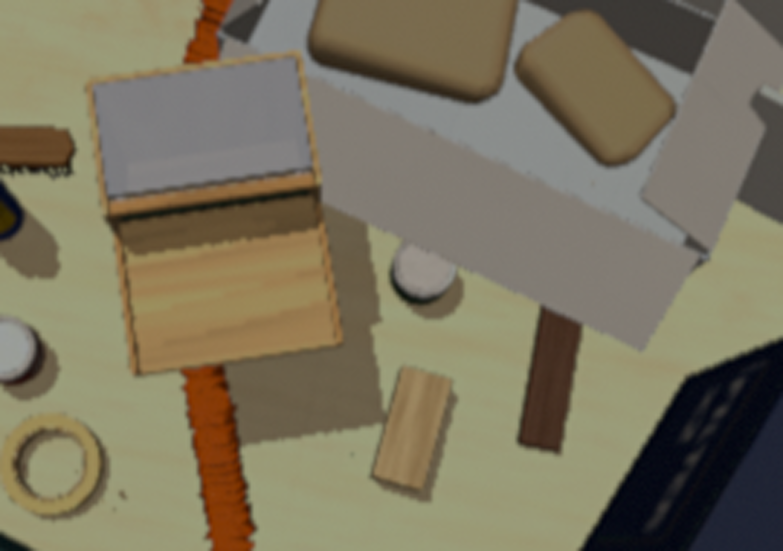

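```bash
cat >> h.py <<'E'
from scipy.spatial.transform import Rotation as R
from station import arm
def down(yaw):  # tool y at yaw deg
    c,s=np.cos(np.radians(yaw)),np.sin(np.radians(yaw))
    return np.array([[-s,c,0],[c,s,0],[0,0,-1]])
def go(*targets):  # (pos,rot) list -> scaled rows
    o=arm.get_obs();T=np.array(o["tcp_rot"]);p=np.array(o["eef_pos"])
    for pos,rot in targets:
        d=T.T@(np.array(pos)-p);w=R.from_matrix(T.T@rot).as_rotvec()
        print("d",np.round(d/.5,3),"w",np.round(w/(2*np.pi),3),"mm",round(np.linalg.norm(d)*1000),"deg",round(np.degrees(np.linalg.norm(w)),1))
BX=np.array([np.cos(np.radians(9.8)),np.sin(np.radians(9.8)),0]);BY=np.array([-BX[1],BX[0],0])
S=np.array([.511,.3455,0])
def binp(x,y,z): return S+(x+.07)*BX+y*BY+np.array([0,0,z])
def tobin(p): d=np.array(p)-S;return np.round([d@BX-.07,d@BY,p[2]],4)
E
python3 - <<'E'
from h import *
c=pickle.load(open("top0.pkl","rb"));P=world(c)
for u in (335,340,345,350,355,360,365,370): 
    col=P[175:210,u]; i=np.where(col[:,2]>.05)[0].max(); print(u,175+i,np.round(col[i],3))
go(([.37,.30,.28],down(63.3)))
E
```

```text
335 183 [0.53  0.033 0.068]
340 186 [0.522 0.017 0.062]
345 188 [0.516 0.002 0.063]
350 194 [0.285 0.28  1.313]
355 193 [ 0.501 -0.027  0.065]
360 195 [ 0.496 -0.043  0.061]
365 197 [ 0.49  -0.057  0.066]
370 200 [ 0.481 -0.072  0.064]
d [-0.391 -0.48  -0.099] w [-0. -0. -0.] mm 313 deg 0.1
```

Call:
play_rows(plan="-0.39 -0.48 -0.1 0 0 0;-0.39 -0.48 -0.1 0 0 0;-0.39 -0.48 -0.1 0 0 0;-0.39 -0.48 -0.1 0 0 0;-0.39 -0.48 -0.1 0 0 0;-0.39 -0.48 -0.1 0 0 0;-0.39 -0.48 -0.1 0 0 0;-0.39 -0.48 -0.1 0 0 0", jaw=-1)

```text
t: 0.95
eef_pos: [0.3705, 0.2993, 0.2818]
tcp_rot: [[-0.891, 0.453, 0.001], [0.453, 0.891, 0.001], [-0.001, 0.001, -1.0]]
wrist_force: [-0.3, -0.1, 0.3]
width: 0.0854
```

Run:
```python
from h import *
o=arm.get_obs();print(o["t"],np.round(o["joints"],3),np.round(o["eef_pos"],4))
go(([.436,.0134,.16],down(79.5)))
```

```text
0.95 [ 0.627 -0.15   1.947  0.     1.343 -0.473] [0.3705 0.2993 0.2818]
d [-0.376 -0.451  0.243] w [ 0.     0.    -0.046] mm 318 deg 16.4
```

Call:
play_rows(plan="-0.376 -0.451 0.243 0 0 -0.046;-0.376 -0.451 0.243 0 0 -0.046;-0.376 -0.451 0.243 0 0 -0.046;-0.376 -0.451 0.243 0 0 -0.046;-0.376 -0.451 0.243 0 0 -0.046;-0.376 -0.451 0.243 0 0 -0.046;-0.376 -0.451 0.243 0 0 -0.046;-0.376 -0.451 0.243 0 0 -0.046")

```text
t: 1.75
eef_pos: [0.4357, 0.0133, 0.1573]
tcp_rot: [[-0.984, 0.18, -0.004], [0.18, 0.984, -0.0], [0.004, -0.001, -1.0]]
wrist_force: [-1.1, 0.4, 0.3]
width: 0.0854
```

Run:
```python
from h import *
o=arm.get_obs();print(o["t"],np.round(o["joints"],3),np.round(o["eef_pos"],4))
c=arm.capture("wrist");cv2.imwrite("pics/w1.png",c["image"]);P=world(c)
hsv=cv2.cvtColor(c["image"],cv2.COLOR_BGR2HSV)
Z=P[...,2]
m=(Z>.012)&(Z<.03)&(hsv[...,0]<20)&(hsv[...,1]>70)
print(rect(m,P)); pickle.dump(c,open("w1.pkl","wb"))
```

```text
1.75 [-0.026 -0.136  2.17  -0.     1.112 -1.416] [0.4357 0.0133 0.1573]
((459.2, 12.6), (45, 159), 79.3, np.float64(0.0209), array([ 234,  123,   49,  158, 7212], dtype=int32))
```

View pics/w1.png

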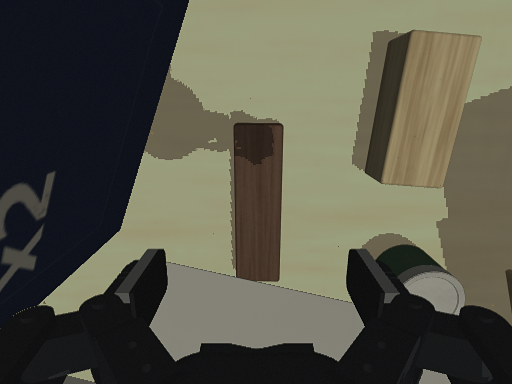

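The wrist view shows the whole walnut upright at (258,200) with the cardboard flap beyond its far end at (250,280). It measures 45 x 159 mm and is centred at (0.459, 0.0126). The navy box is on the left, so I'll check the clearance to it.

Run:
```python
from h import *
for n in ("top0","w1"):
    c=pickle.load(open(n+".pkl","rb"));P=world(c);hsv=cv2.cvtColor(c["image"],cv2.COLOR_BGR2HSV)
    m=(abs(hsv[...,0].astype(int)-118)<12)&(hsv[...,1]>100)&(P[...,2]>.02)&(P[...,2]<.5)&(P[...,1]>-.3)&(P[...,1]<.1)
    Q=P[m]
    for x in np.arange(.24,.6,.04):
        q=Q[abs(Q[:,0]-x)<.02]
        if len(q): i=q[:,1].argmax();print(n,round(x,2),len(q),np.round(q[i],3),q[:,2].max().round(3))
go(([.434,.0175,.003],down(79.3)))
```

```text
top0 0.24 487 [ 0.26  -0.016  0.31 ] 0.365
top0 0.28 991 [ 0.263 -0.011  0.051] 0.365
top0 0.32 862 [ 0.3   -0.031  0.111] 0.365
top0 0.36 806 [ 0.341 -0.057  0.074] 0.366
top0 0.4 612 [ 0.381 -0.083  0.099] 0.363
top0 0.44 482 [ 0.421 -0.108  0.106] 0.363
w1 0.28 921 [ 0.275 -0.015  0.021] 0.115
w1 0.32 11997 [ 0.3   -0.028  0.063] 0.196
w1 0.36 10934 [0.364 0.029 0.301] 0.301
w1 0.4 5361 [ 0.38  -0.079  0.143] 0.181
w1 0.44 4170 [0.46  0.075 0.222] 0.222
w1 0.48 54 [ 0.46  -0.133  0.032] 0.132
d [0.004 0.005 0.311] w [ 0.    -0.001  0.001] mm 155 deg 0.4
```

Run:
```python
from h import *
for n in ("side","top"):
    c=arm.capture(n);cv2.imwrite(f"pics/{n}1.png",c["image"]);pickle.dump(c,open(n+"1.pkl","wb"))
from scipy.optimize import least_squares
J=np.array([[.265,1.605,1.274],[-.15,1.947,1.343],[-.136,2.17,1.112]])
X=np.array([[.303,.602,.23],[.3705,.2993,.2818],[.4357,.0133,.1573]])
r=np.sqrt(X[:,0]**2+X[:,1]**2-.0248**2)
def f(p):
    a0,L1,L2,h=p
    return np.r_[a0+L1*np.sin(J[:,0])+L2*np.sin(J[:,:2].sum(1))-r, h+L1*np.cos(J[:,0])+L2*np.cos(J[:,:2].sum(1))-X[:,2]]
s=least_squares(f,[0,.5,.5,0]);print(s.x,s.fun)
```

```text
[-0.00223546  0.50966346  0.56742605 -0.09453958] [-3.05276289e-05 -1.07024294e-03  1.10077041e-03  7.86720894e-05
  3.38862715e-04 -4.17534447e-04]
```

View pics/side1.png

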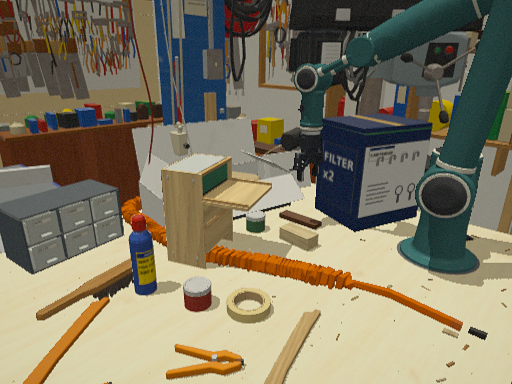

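View pics/top1.png

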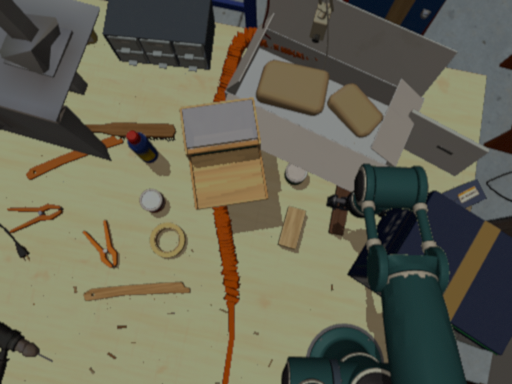

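Run:
```python
from h import *
for n in ("top","side"):
    c=pickle.load(open(n+"1.pkl","rb"));P=world(c);hsv=cv2.cvtColor(c["image"],cv2.COLOR_BGR2HSV)
    m=(abs(hsv[...,0].astype(int)-90)<10)&(hsv[...,1]>80)&(P[...,0]>.05)&(P[...,2]>.2)&(P[...,0]<.6)&(abs(P[...,1])<.3)
    Q=P[m]
    for x in np.arange(.1,.56,.04):
        q=Q[abs(Q[:,0]-x)<.02]
        if len(q)>5: print(n,round(x,2),len(q),"y",np.percentile(q[:,1],[1,99]).round(3),"z",np.percentile(q[:,2],[1,99]).round(3))
c=pickle.load(open("side1.pkl","rb"));P=world(c)
for v in range(60,180,8): print(v,np.round(P[v,313],3))
```

```text
top 0.1 13 y [-0.26   0.035] z [0.309 0.624]
top 0.14 1861 y [-0.194  0.071] z [0.353 0.714]
top 0.18 2169 y [-0.017  0.07 ] z [0.635 0.701]
top 0.22 1834 y [-0.016  0.068] z [0.618 0.68 ]
top 0.26 1670 y [-0.035  0.075] z [0.566 0.658]
top 0.3 1563 y [-0.037  0.28 ] z [0.556 1.313]
top 0.34 270 y [-0.039  0.073] z [0.547 0.569]
top 0.38 362 y [-0.039  0.073] z [0.502 0.556]
top 0.42 1390 y [-0.039  0.069] z [0.37  0.552]
top 0.46 875 y [-0.039  0.069] z [0.525 0.552]
side 0.1 662 y [-0.229  0.075] z [0.345 0.699]
side 0.14 737 y [-0.187  0.074] z [0.345 0.702]
side 0.18 695 y [-0.142  0.073] z [0.344 0.689]
side 0.22 582 y [-0.072  0.071] z [0.344 0.668]
side 0.26 535 y [-0.019  0.078] z [0.342 0.646]
side 0.3 351 y [-0.035  0.079] z [0.342 0.621]
side 0.34 109 y [-0.067  0.077] z [0.34  0.562]
side 0.38 288 y [-0.039  0.076] z [0.358 0.548]
side 0.42 685 y [-0.032  0.072] z [0.234 0.546]
side 0.46 185 y [-0.047  0.075] z [0.236 0.546]
60 [ 0.597 -0.36   0.554]
68 [0.416 0.072 0.536]
76 [0.412 0.077 0.514]
84 [0.41  0.077 0.491]
92 [0.415 0.062 0.466]
100 [0.42  0.045 0.44 ]
108 [0.417 0.047 0.416]
116 [0.417 0.043 0.391]
124 [0.415 0.044 0.366]
132 [0.415 0.041 0.34 ]
140 [0.411 0.046 0.315]
148 [0.41  0.043 0.288]
156 [0.423 0.007 0.251]
164 [ 0.436 -0.033  0.211]
172 [ 0.433 -0.03   0.183]
```

Clearances worked out: the wrist stays about 20-40 mm from the navy box and the forearm passes about 50 mm above its edge. Descending.

Call:
play_rows(plan="0.004 0.005 0.08 0 0 0;0.004 0.005 0.16 0 0 0;0.004 0.005 0.22 0 0 0;0.004 0.005 0.26 0 0 0;0.004 0.005 0.29 0 0 0;0.004 0.005 0.308 0 0 0;0.004 0.005 0.308 0 0 0;0.004 0.005 0.308 0 0 0")

```text
t: 2.7
eef_pos: [0.4356, 0.0183, 0.0065]
tcp_rot: [[-0.984, 0.176, 0.001], [0.176, 0.984, 0.0], [-0.001, 0.0, -1.0]]
wrist_force: [0.3, -0.4, -0.0]
width: 0.0851
```

Call:
play_rows(plan="0 0 0.007 0 0 0;0 0 0.007 0 0 0;0 0 0.007 0 0 0;0 0 0.007 0 0 0;0 0 0.007 0 0 0;0 0 0.007 0 0 0;0 0 0.007 0 0 0;0 0 0.007 0 0 0", jaw=1, squeeze=50)

```text
t: 3.5
eef_pos: [0.4356, 0.0174, 0.0031]
tcp_rot: [[-0.984, 0.177, 0.001], [0.177, 0.984, 0.0], [-0.001, 0.0, -1.0]]
wrist_force: [-0.3, -0.2, 5.6]
width: 0.0438
```

Call:
play_rows(plan="0.01 0 -0.02 0 0 0;0.04 0 -0.03 0 0 0;0.07 0 -0.035 0 0 0;0.1 0 -0.04 0 0 0;0.1 0 -0.04 0 0 0;0.1 0 -0.1 0 0 0;0.1 0 -0.17 0 0 0;0.1 0 -0.25 0 0 0")

```text
t: 4.3
eef_pos: [0.3846, 0.0263, 0.1276]
tcp_rot: [[-0.984, 0.177, -0.002], [0.177, 0.984, -0.0], [0.002, -0.001, -1.0]]
wrist_force: [0.7, 0.3, -0.3]
width: 0.0438
```

Run:
```python
from h import *
o=arm.get_obs();print(o["t"],np.round(o["joints"],3),np.round(o["eef_pos"],4),o["width"],np.round(o["wrist_force"],1))
c=arm.capture("wrist");cv2.imwrite("pics/w2.png",c["image"])
c=arm.capture("side");cv2.imwrite("pics/side2.png",c["image"])
```

```text
4.3 [ 0.004 -0.213  2.293 -0.     1.065 -1.389] [0.3846 0.0263 0.1276] 0.0437613415705974 [ 0.7  0.3 -0.3]
```

View pics/w2.png

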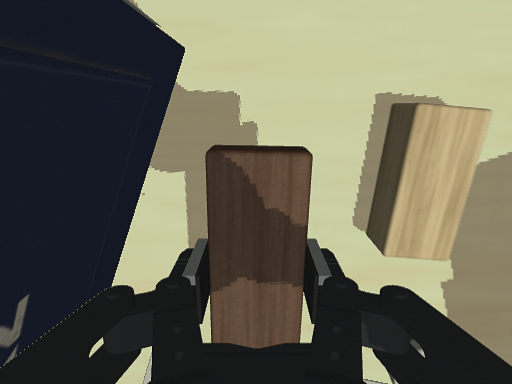

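View pics/side2.png

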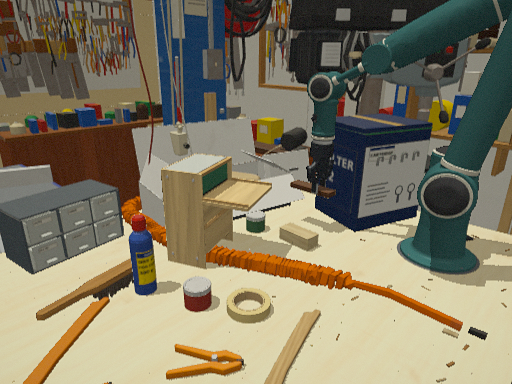

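The walnut is held square between the pads, with its near end at (258,147) in the wrist view, and is clear of the table. Now I raise it and swing it over the sill.

Run:
```python
from h import *
t=binp(-.095,.024,.28);print(t)
go(([.40,.12,.28],down(79.6)),(t,down(9.8)))
```

```text
[0.48227977 0.36489455 0.28      ]
d [ 0.012  0.188 -0.293] w [0.    0.002 0.001] mm 174 deg 0.7
d [-0.064  0.7   -0.291] w [0.001 0.001 0.194] mm 380 deg 70.0
```

Call:
play_rows(plan="0.004 0.06 -0.1 0 0 0;0.008 0.12 -0.2 0 0 0.01;0.012 0.188 -0.29 0 0 0.024;0 0.28 -0.29 0 0 0.048;-0.01 0.37 -0.29 0 0 0.072;-0.03 0.46 -0.29 0 0 0.096;-0.04 0.55 -0.29 0 0 0.12;-0.05 0.64 -0.29 0 0 0.144")

```text
t: 5.2
eef_pos: [0.4658, 0.3339, 0.2713]
tcp_rot: [[-0.497, 0.868, -0.0], [0.868, 0.497, -0.001], [-0.0, -0.0, -1.0]]
wrist_force: [1.1, -1.1, -0.4]
width: 0.0443
```

Run:
```python
from h import *
t=binp(-.095,.024,.28)
go((t,down(9.8)))
```

```text
d [ 0.037  0.059 -0.017] w [-0.     0.     0.056] mm 36 deg 20.0
```

Call:
play_rows(plan="0.02 0.04 0 0 0 0.02;0.03 0.05 0 0 0 0.04;0.03 0.05 0 0 0 0.05;0.03 0.05 0 0 0 0.05;0.03 0.05 0 0 0 0.05")

```text
t: 5.7
eef_pos: [0.4793, 0.3573, 0.2713]
tcp_rot: [[-0.212, 0.977, -0.001], [0.977, 0.212, -0.001], [-0.001, -0.001, -1.0]]
wrist_force: [-0.4, -0.1, -1.1]
width: 0.0437
```

Run:
```python
from h import *
t=binp(-.095,.024,.214)
o=arm.get_obs();print(tobin(o["eef_pos"]),np.round(o["joints"],3))
c=arm.capture("top");cv2.imwrite("pics/top3.png",c["image"][80:270,150:420].repeat(2,0).repeat(2,1))
P=world(c)
hsv=cv2.cvtColor(c["image"],cv2.COLOR_BGR2HSV);Z=P[...,2]
print(rect((Z>.24)&(Z<.31)&(hsv[...,2]<110)&(hsv[...,0]<20)&(hsv[...,1]>80)&(P[...,0]<.55),P))
go((t,down(9.8)))
```

```text
[-0.0992  0.017   0.2713] [ 0.599  0.097  1.725 -0.     1.32   0.385]
((491.3, 298.2), (43, 83), 11.2, np.float64(0.2882), array([230, 170,  34,  22, 498], dtype=int32))
d [0.014 0.009 0.115] w [-0.     0.     0.007] mm 58 deg 2.4
```

View pics/top3.png

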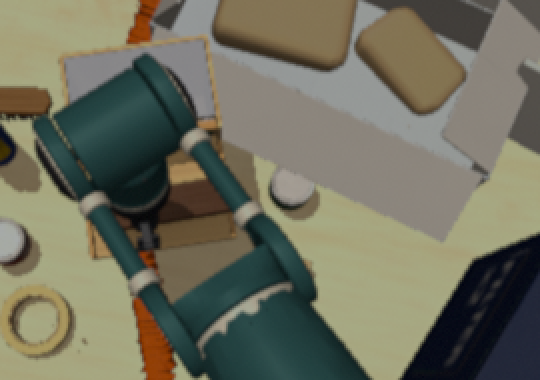

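The walnut lies across the sill at (190,200) in the enlarged crop. Its right end measures bin y = -85 mm, against -87 expected. Lowering it.

Call:
play_rows(plan="0.014 0.009 0 0 0 0.007;0.014 0.009 0.04 0 0 0.007;0.014 0.009 0.07 0 0 0.007;0.014 0.009 0.09 0 0 0.007;0.014 0.009 0.105 0 0 0.007;0.014 0.009 0.113 0 0 0.007;0.014 0.009 0.113 0 0 0.007;0.014 0.009 0.113 0 0 0.007")

```text
t: 6.55
eef_pos: [0.4826, 0.3654, 0.2163]
tcp_rot: [[-0.167, 0.986, 0.001], [0.986, 0.167, 0.001], [0.0, 0.001, -1.0]]
wrist_force: [0.3, 0.0, -1.5]
width: 0.0439
```

Call:
play_rows(plan="0 0 0.005 0 0 0;0 0 0.005 0 0 0;0 0 0.005 0 0 0")

```text
t: 6.85
eef_pos: [0.4824, 0.3653, 0.2135]
tcp_rot: [[-0.167, 0.986, 0.0], [0.986, 0.167, 0.0], [0.0, 0.0, -1.0]]
wrist_force: [-0.5, 0.4, -1.5]
width: 0.044
```

Call:
play_rows(plan="0 0 0 0 0 0;0 0 0 0 0 0;0 0 0 0 0 0;0 0 0 0 0 0;0 0 0 0 0 0;0 0 -0.03 0 0 0;0 0 -0.1 0 0 0;0 0 -0.2 0 0 0", jaw=-1)

```text
t: 7.65
eef_pos: [0.4808, 0.3641, 0.3118]
tcp_rot: [[-0.167, 0.986, -0.005], [0.986, 0.167, -0.004], [-0.003, -0.006, -1.0]]
wrist_force: [-0.6, -0.2, -0.7]
width: 0.0851
```

Run:
```python
from h import *
o=arm.get_obs();print(o["t"],tobin(o["eef_pos"]),np.round(o["joints"],3),o["width"])
# push approach: retreat
t=binp(-.19,0,.30);Rt=down(99.8)
go((t,down(9.8)),(t,Rt),(t,Rt@R.from_euler('y',-30,degrees=True).as_matrix()))
```

```text
7.65 [-0.0966  0.0235  0.3118] [ 0.607  0.094  1.656 -0.     1.398  0.439] 0.08513123817434083
d [-0.047 -0.186  0.025] w [-0.001  0.    -0.   ] mm 97 deg 0.4
d [-0.047 -0.186  0.025] w [-0.001 -0.    -0.25 ] mm 97 deg 90.2
d [-0.047 -0.186  0.025] w [-0.066 -0.066 -0.244] mm 97 deg 94.0
```

Call:
play_rows(plan="-0.02 -0.09 0 0 0 -0.02;-0.047 -0.186 0 0 0 -0.04;-0.047 -0.186 0 0 0 -0.06;-0.047 -0.186 0 0 0 -0.085;-0.047 -0.186 0 0 0 -0.108;-0.047 -0.186 0 0 0 -0.13;-0.047 -0.186 0 0 0 -0.155;-0.047 -0.186 0 0 0 -0.178", jaw=0)

```text
t: 8.45
eef_pos: [0.3947, 0.3266, 0.3148]
tcp_rot: [[-0.961, 0.276, 0.001], [0.276, 0.961, 0.001], [-0.001, 0.001, -1.0]]
wrist_force: [-0.2, 0.1, 0.0]
width: 0.0425
```

Run:
```python
from h import *
o=arm.get_obs();print(o["t"],tobin(o["eef_pos"]),np.round(o["joints"],3),o["width"])
t=binp(-.19,0,.30);Rt=down(99.8)
go((t,Rt@R.from_euler('y',-30,degrees=True).as_matrix()))
c=arm.capture("top");P=world(c);hsv=cv2.cvtColor(c["image"],cv2.COLOR_BGR2HSV);Z=P[...,2]
r=rect((Z>.222)&(Z<.24)&(hsv[...,2]<110)&(hsv[...,0]<20)&(hsv[...,1]>80)&(P[...,0]<.56)&(P[...,0]>.44),P);print(r,tobin([r[0][0]/1000,r[0][1]/1000,0]))
cv2.imwrite("pics/top4.png",c["image"][80:270,150:420].repeat(2,0).repeat(2,1))
```

```text
8.45 [-0.1879  0.0012  0.3148] [ 0.643 -0.091  1.835 -0.     1.396 -0.648] 0.04246123143402861
d [ 0.003 -0.004  0.03 ] w [-0.019 -0.082 -0.07 ] mm 15 deg 39.3Traceback (most recent call last):
  File "<stdin>", line 6, in <module>
  File "h.py", line 9, in rect
    i=1+np.argmax(s[1:,4]);pts=P[l==i]
        ~~~~~~~~~^^^^^^^^^
    return _wrapfunc(a, 'argmax', axis=axis, out=out, **kwds)
    return bound(*args, **kwds)
ValueError: attempt to get argmax of an empty sequence
```

Top view of the walnut is blocked by the arm. I'll tilt and then look from the wrist and side cameras.

Call:
play_rows(plan="0 0 0.03 -0.019 -0.082 -0.07;0 0 0.03 -0.019 -0.082 -0.07;0 0 0.03 -0.019 -0.082 -0.07;0 0 0.03 -0.019 -0.082 -0.07;0 0 0.03 -0.019 -0.082 -0.07;0 0 0.03 -0.019 -0.082 -0.07")

```text
t: 9.1
eef_pos: [0.3927, 0.3258, 0.2979]
tcp_rot: [[-0.854, -0.164, 0.494], [-0.141, 0.987, 0.084], [-0.501, 0.002, -0.866]]
wrist_force: [-0.5, 0.0, -0.1]
width: 0.0429
```

Run:
```python
from h import *
o=arm.get_obs();print(o["t"],tobin(o["eef_pos"]),np.round(o["joints"],3),o["width"],np.round(o["tcp_rot"],3).tolist())
t=binp(-.16,0,.219);Rt=down(99.8)
go((t,Rt@R.from_euler('y',-30,degrees=True).as_matrix()))
for n in ("wrist","side"):
    c=arm.capture(n);cv2.imwrite(f"pics/{n}5.png",c["image"]);pickle.dump(c,open(n+"5.pkl","wb"))
```

```text
9.1 [-0.19    0.0007  0.2979] [ 0.863 -0.363  2.166 -0.402  0.96  -0.702] 0.04294198727473431 [[-0.854, -0.164, 0.494], [-0.141, 0.987, 0.084], [-0.501, 0.002, -0.866]]
d [ 0.027 -0.001  0.167] w [-0.     0.    -0.001] mm 84 deg 0.4
```

View pics/wrist5.png

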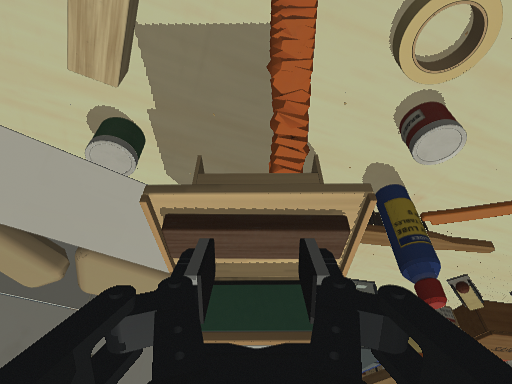

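View pics/side5.png

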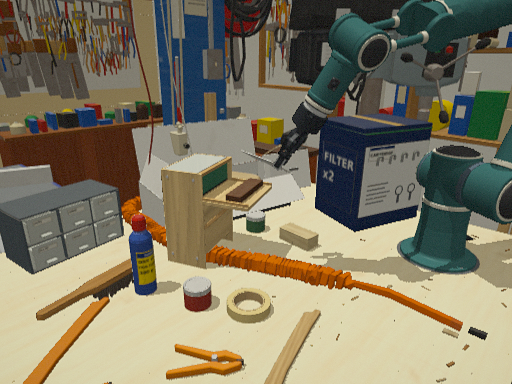

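The wrist view shows the walnut square and centred on the sill at (255,230), with the green flap behind it. Lowering behind it now.

Call:
play_rows(plan="0.015 0 0.05 0 0 0;0.022 0 0.1 0 0 0;0.027 0 0.14 0 0 0;0.027 0 0.165 0 0 0;0.027 0 0.168 0 0 0;0.027 0 0.168 0 0 0")

```text
t: 9.8
eef_pos: [0.4253, 0.3318, 0.2194]
tcp_rot: [[-0.854, -0.162, 0.494], [-0.14, 0.987, 0.083], [-0.501, 0.002, -0.866]]
wrist_force: [-0.6, -0.7, -0.2]
width: 0.0428
```

Run:
```python
from h import *
o=arm.get_obs();print(o["t"],tobin(o["eef_pos"]),np.round(o["joints"],3))
Rt=down(99.8)@R.from_euler('y',-30,degrees=True).as_matrix()
go(*[(binp(x,0,.2175),Rt) for x in (-.125,-.1,-.07,-.04,-.02,-.005,.0)])
```

```text
9.8 [-0.1568  0.001   0.2194] [ 0.811 -0.244  2.228 -0.444  0.776 -0.663]
d [-0.053 -0.002  0.035] w [-0.     0.    -0.001] mm 32 deg 0.5
d [-0.096 -0.001  0.06 ] w [-0.     0.    -0.001] mm 57 deg 0.5
d [-0.148 -0.001  0.09 ] w [-0.     0.    -0.001] mm 87 deg 0.5
d [-0.2  -0.    0.12] w [-0.     0.    -0.001] mm 117 deg 0.5
d [-0.235  0.     0.14 ] w [-0.     0.    -0.001] mm 137 deg 0.5
d [-0.261  0.     0.155] w [-0.     0.    -0.001] mm 152 deg 0.5
d [-0.27  0.    0.16] w [-0.     0.    -0.001] mm 157 deg 0.5
```

Call:
play_rows(plan="-0.03 0 0.02 0 0 0;-0.053 0 0.035 0 0 0;-0.07 0 0.045 0 0 0;-0.085 0 0.054 0 0 0;-0.1 0 0.062 0 0 0;-0.116 0 0.072 0 0 0;-0.132 0 0.081 0 0 0;-0.148 0 0.09 0 0 0")

```text
t: 10.6
eef_pos: [0.5105, 0.3458, 0.2168]
tcp_rot: [[-0.854, -0.164, 0.494], [-0.141, 0.986, 0.083], [-0.501, 0.001, -0.866]]
wrist_force: [-1.1, 0.2, 0.3]
width: 0.0426
```

Run:
```python
from h import *
o=arm.get_obs();print(o["t"],tobin(o["eef_pos"]),np.round(o["joints"],3))
Rt=down(99.8)@R.from_euler('y',-30,degrees=True).as_matrix()
go(*[(binp(x,0,.2175),Rt) for x in (-.04,-.02,-.005,.0)])
for n in ("wrist","side"):
    c=arm.capture(n);cv2.imwrite(f"pics/{n}6.png",c["image"] if n=="wrist" else c["image"][110:280,100:340].repeat(3,0).repeat(3,1))
```

```text
10.6 [-0.0704  0.0004  0.2168] [ 0.698 -0.093  2.107 -0.402  0.706 -0.785]
d [-0.053 -0.     0.029] w [-0.     0.    -0.001] mm 30 deg 0.4
d [-0.088 -0.     0.049] w [-0.     0.    -0.001] mm 50 deg 0.4
d [-0.114  0.     0.064] w [-0.     0.    -0.001] mm 65 deg 0.4
d [-0.123  0.     0.069] w [-0.     0.    -0.001] mm 70 deg 0.4
```

View pics/wrist6.png

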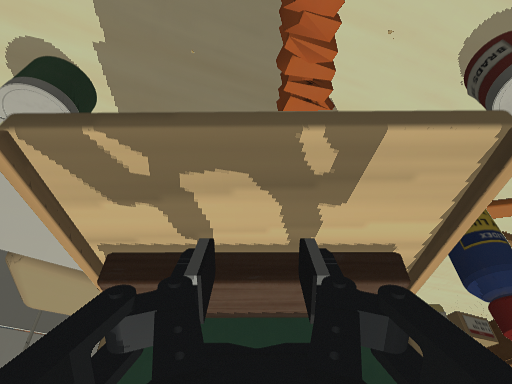

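View pics/side6.png

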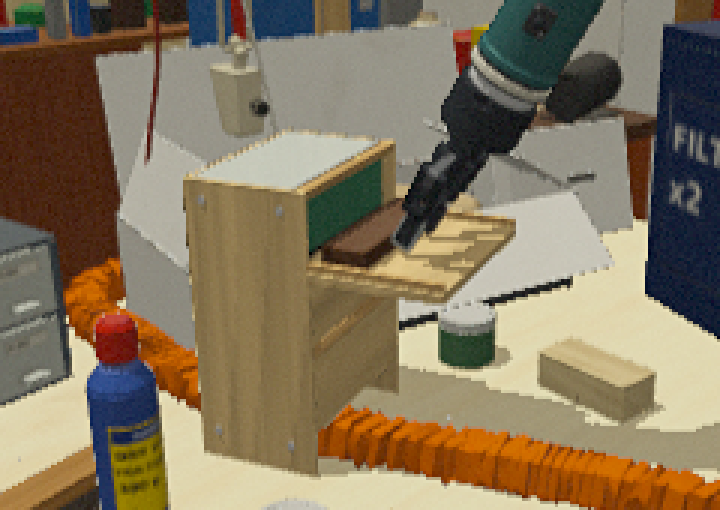

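The walnut is travelling square to the flap, at (255,280) in the wrist view, with both tips behind it. Pushing on through.

Call:
play_rows(plan="-0.02 0 0.011 0 0 0;-0.04 0 0.022 0 0 0;-0.06 0 0.033 0 0 0;-0.08 0 0.044 0 0 0;-0.1 0 0.055 0 0 0;-0.114 0 0.063 0 0 0;-0.122 0 0.068 0 0 0;-0.122 0 0.068 0 0 0")

```text
t: 11.5
eef_pos: [0.5794, 0.3572, 0.2179]
tcp_rot: [[-0.854, -0.163, 0.494], [-0.141, 0.987, 0.083], [-0.501, 0.001, -0.866]]
wrist_force: [-0.2, -0.3, -0.9]
width: 0.0429
```

Run:
```python
from h import *
o=arm.get_obs();print(o["t"],tobin(o["eef_pos"]),np.round(o["joints"],3),np.round(o["wrist_force"],1))
for n in ("wrist","side"):
    c=arm.capture(n);cv2.imwrite(f"pics/{n}7.png",c["image"] if n=="wrist" else c["image"][110:280,100:340].repeat(3,0).repeat(3,1))
```

```text
11.5 [-6.000e-04 -1.000e-04  2.179e-01] [ 0.63   0.024  1.991 -0.364  0.682 -0.872] [-0.2 -0.3 -0.9]
```

View pics/wrist7.png

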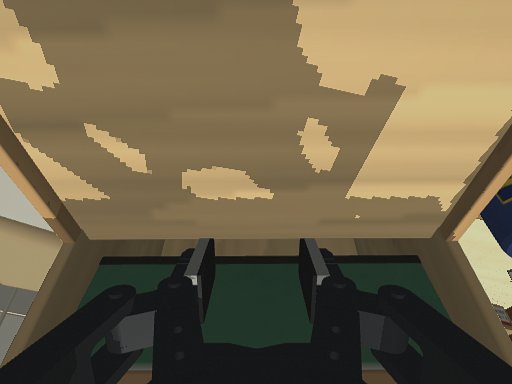

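View pics/side7.png

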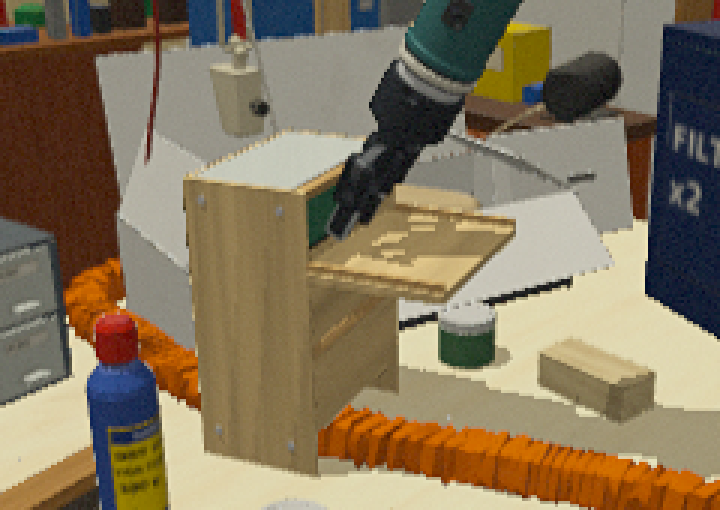

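The walnut has dropped inside and the flap hangs against the fingertips. Withdrawing now.

Call:
play_rows(plan="0.05 0 -0.029 0 0 0;0.12 0 -0.069 0 0 0;0.2 0 -0.115 0 0 0;0.27 0 -0.156 0 0 0;0.3 0 -0.2 0 0 0;0.26 0 -0.28 0 0 0;0.22 0 -0.36 0 0 0;0.22 0 -0.36 0 0 0")

```text
t: 12.4
eef_pos: [0.3977, 0.3296, 0.3283]
tcp_rot: [[-0.848, -0.166, 0.503], [-0.138, 0.986, 0.094], [-0.511, 0.01, -0.859]]
wrist_force: [0.4, 0.8, 0.5]
width: 0.0428
```

Run:
```python
from h import *
o=arm.get_obs();print(o["t"],tobin(o["eef_pos"]),np.round(o["eef_pos"],3),np.round(o["joints"],3))
for n in ("wrist","top"):
    c=arm.capture(n);cv2.imwrite(f"pics/{n}8.png",c["image"]);pickle.dump(c,open(n+"8.pkl","wb"))
P=world(c);Z=P[...,2]
m=(Z>.035)&(Z<.055);m[:,:270]=0;m[:,312:]=0;m[:195]=0;m[260:]=0
print("cream",rect(m,P))
go(([.3985,.1595,.27],down(75.1)))
```

```text
12.4 [-0.1844  0.0036  0.3283] [0.398 0.33  0.328] [ 0.86  -0.373  2.121 -0.391  0.995 -0.726]
cream ((398.8, 159.1), (55, 121), 74.9, np.float64(0.0448), array([279, 206,  27,  43, 735], dtype=int32))
d [ 0.094 -0.332  0.062] w [0.018 0.083 0.066] mm 175 deg 38.6
```

View pics/wrist8.png

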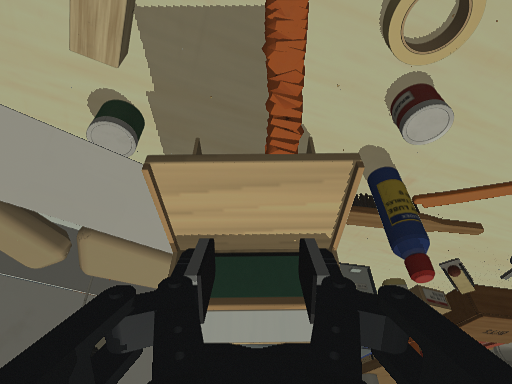

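View pics/top8.png

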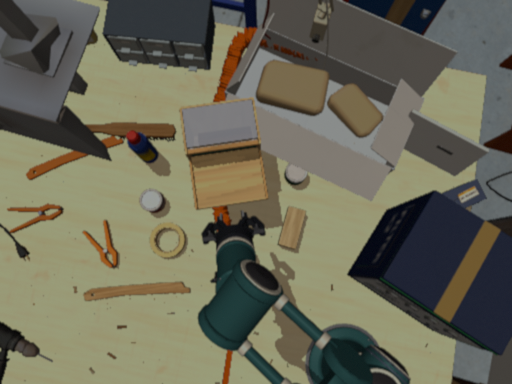

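The sill is empty and the flap is shut (green panel at (255,275)). The cream block is undisturbed at (0.399, 0.159). Next is the cream block.

Call:
play_rows(plan="0.02 -0.08 0.01 0.005 0.021 0.016;0.05 -0.16 0.02 0.01 0.042 0.033;0.07 -0.25 0.04 0.014 0.062 0.05;0.094 -0.332 0.062 0.018 0.083 0.066;0.094 -0.332 0.062 0.018 0.083 0.066;0.094 -0.332 0.062 0.018 0.083 0.066;0.094 -0.332 0.062 0.018 0.083 0.066", jaw=-1)

```text
t: 13.2
eef_pos: [0.3978, 0.1586, 0.2666]
tcp_rot: [[-0.966, 0.257, -0.007], [0.257, 0.966, -0.001], [0.007, -0.003, -1.0]]
wrist_force: [-0.4, -0.6, 0.3]
width: 0.0853
```

Run:
```python
from h import *
o=arm.get_obs();print(o["t"],np.round(o["eef_pos"],3),np.round(o["joints"],3))
c=arm.capture("wrist");cv2.imwrite("pics/w9.png",c["image"])
P=world(c);Z=P[...,2];m=(Z>.038)&(Z<.052)&(abs(P[...,0]-.4)<.1)&(abs(P[...,1]-.16)<.08)
print(rect(m,P))
go(([.3988,.1593,.011],down(74.9)))
```

```text
13.2 [0.398 0.159 0.267] [ 3.200e-01 -2.360e-01  2.046e+00  1.000e-03  1.339e+00 -9.910e-01]
((396.7, 163.4), (55, 119), 74.9, np.float64(0.0457), array([ 235,  115,   48,   98, 4405], dtype=int32))
d [-0.005  0.002  0.512] w [-0.    -0.001  0.001] mm 256 deg 0.5
```

View pics/w9.png

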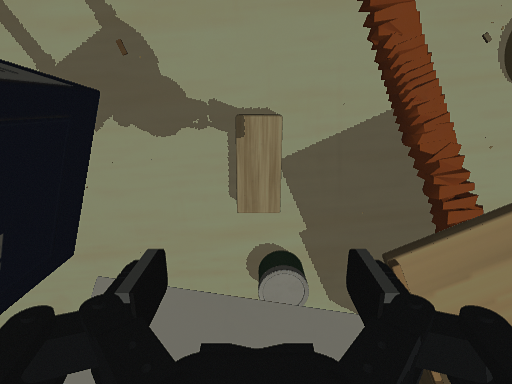

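Call:
play_rows(plan="0.001 0.006 0.1 0 0 0;0.001 0.006 0.2 0 0 0;0.001 0.006 0.29 0 0 0;0.001 0.006 0.37 0 0 0;0.001 0.006 0.43 0 0 0;0.001 0.006 0.48 0 0 0;0.001 0.006 0.505 0 0 0;0.001 0.006 0.505 0 0 0")

```text
t: 14.05
eef_pos: [0.3951, 0.1624, 0.0144]
tcp_rot: [[-0.967, 0.254, -0.008], [0.254, 0.967, -0.001], [0.008, -0.003, -1.0]]
wrist_force: [-0.4, 0.4, -0.1]
width: 0.0853
```

Call:
play_rows(plan="0 0 0 0 0 0;0 0 0.003 0 0 0;0 0 0.003 0 0 0;0 0 0.003 0 0 0;0 0 0.003 0 0 0;0 0 0.003 0 0 0;0 0 0.003 0 0 0", jaw=1)

```text
t: 14.75
eef_pos: [0.399, 0.1626, 0.0159]
tcp_rot: [[-0.966, 0.257, -0.002], [0.257, 0.966, 0.001], [0.002, 0.001, -1.0]]
wrist_force: [-0.6, 1.3, 6.3]
width: 0.0542
```

Run:
```python
from h import *
o=arm.get_obs();print(o["t"],np.round(o["eef_pos"],4),np.round(o["joints"],3),o["width"])
go(([.3985,.1595,.29],down(75)),(binp(-.095,0,.29),down(9.8)))
```

```text
14.75 [0.399  0.1626 0.0159] [ 0.328  0.057  2.294  0.003  0.792 -0.985] 0.05422350332931165
d [ 0.001 -0.006 -0.548] w [ 0. -0.  0.] mm 274 deg 0.2
d [-0.076  0.391 -0.548] w [-0.    -0.     0.181] mm 339 deg 65.3
```

Call:
play_rows(plan="0 0 -0.05 0 0 0;0 0 -0.15 0 0 0;0 0 -0.25 0 0 0;0 0 -0.35 0 0 0;0 0 -0.45 0 0 0;0 0 -0.548 0 0 0;0 0.05 -0.548 0 0 0.02;0 0.1 -0.548 0 0 0.04")

```text
t: 15.55
eef_pos: [0.413, 0.2108, 0.2914]
tcp_rot: [[-0.869, 0.496, 0.001], [0.496, 0.869, 0.002], [0.001, 0.002, -1.0]]
wrist_force: [0.0, -0.5, -3.3]
width: 0.0539
```

Run:
```python
from h import *
o=arm.get_obs();print(o["t"],np.round(o["eef_pos"],4),o["width"])
c=arm.capture("wrist");cv2.imwrite("pics/w10.png",c["image"])
go((binp(-.095,0,.29),down(9.8)))
```

```text
15.55 [0.413  0.2108 0.2914] 0.053888165344340225
d [0.    0.294 0.001] w [ 0.    -0.001  0.14 ] mm 147 deg 50.3
```

View pics/w10.png

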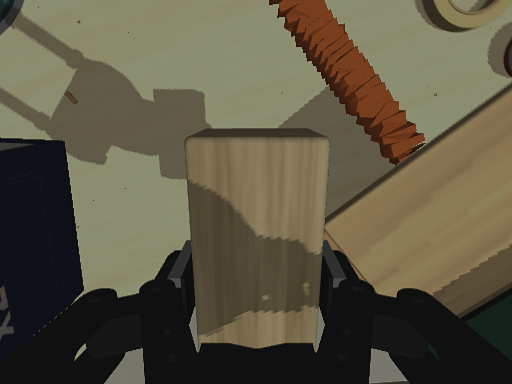

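The cream block is held square between the pads, with its near end at (258,135). Moving over the sill.

Call:
play_rows(plan="0 0.06 0 0 0 0.023;0 0.12 0 0 0 0.046;0 0.18 0 0 0 0.069;0 0.24 0 0 0 0.092;0 0.294 0 0 0 0.115;0 0.294 0 0 0 0.14;0 0.294 0 0 0 0.14;0 0.294 0 0 0 0.14")

```text
t: 16.4
eef_pos: [0.4832, 0.3379, 0.2872]
tcp_rot: [[-0.182, 0.983, -0.006], [0.983, 0.182, -0.001], [0.0, -0.006, -1.0]]
wrist_force: [0.9, 0.2, -1.7]
width: 0.0542
```

Run:
```python
from h import *
o=arm.get_obs();print(o["t"],tobin(o["eef_pos"]),o["width"])
go((binp(-.095,0,.227),down(9.8)))
```

```text
16.4 [-0.0987 -0.0027  0.2872] 0.05419639768332138
d [0.005 0.008 0.12 ] w [-0.001 -0.     0.002] mm 60 deg 0.8
```

Call:
play_rows(plan="0.005 0.008 0.04 0 0 0.002;0.005 0.008 0.07 0 0 0.002;0.005 0.008 0.095 0 0 0.002;0.005 0.008 0.11 0 0 0.002;0.005 0.008 0.116 0 0 0.002;0.005 0.008 0.116 0 0 0.002;0.005 0.008 0.116 0 0 0.002")

```text
t: 17.1
eef_pos: [0.4871, 0.3418, 0.2304]
tcp_rot: [[-0.167, 0.986, -0.004], [0.986, 0.167, 0.0], [0.001, -0.004, -1.0]]
wrist_force: [0.1, 0.3, -1.9]
width: 0.0539
```

Run:
```python
from h import *
o=arm.get_obs();print(o["t"],tobin(o["eef_pos"]),o["width"],o["wrist_force"])
c=arm.capture("side");cv2.imwrite("pics/side11.png",c["image"][110:280,100:340].repeat(3,0).repeat(3,1))
```

```text
17.1 [-0.0942  0.0004  0.2304] 0.05392231102302487 [ 0.12491018  0.31435029 -1.85834236]
```

View pics/side11.png

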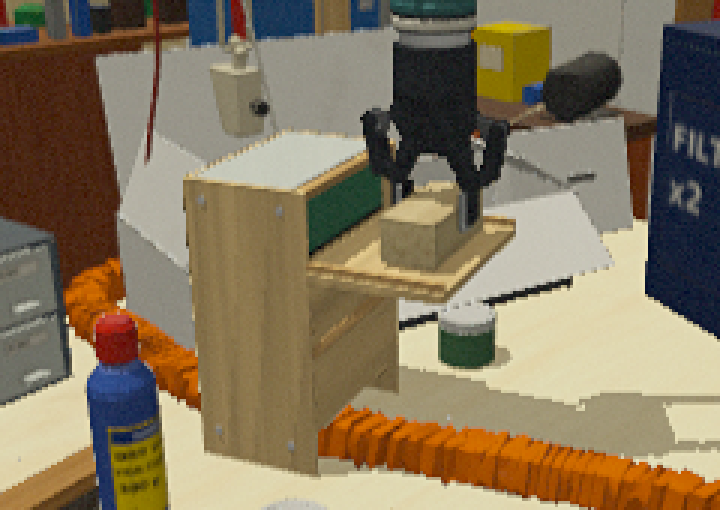

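The block is just above the sill, at (420,230) in the crop. Lowering the last 3-4 mm, then releasing.

Call:
play_rows(plan="0 0 0.004 0 0 0;0 0 0.007 0 0 0;0 0 0.008 0 0 0;0 0 0.008 0 0 0;0 0 0.008 0 0 0")

```text
t: 17.65
eef_pos: [0.4868, 0.3416, 0.226]
tcp_rot: [[-0.166, 0.986, -0.005], [0.986, 0.166, 0.0], [0.001, -0.005, -1.0]]
wrist_force: [-0.3, -1.1, 0.5]
width: 0.0541
```

Call:
play_rows(plan="0 0 0 0 0 0;0 0 0 0 0 0;0 0 0 0 0 0;0 0 0 0 0 0;0 0 0 0 0 0;0 0 -0.03 0 0 0;0 0 -0.1 0 0 0;0 0 -0.2 0 0 0", jaw=-1)

```text
t: 18.45
eef_pos: [0.4857, 0.3406, 0.3243]
tcp_rot: [[-0.166, 0.986, -0.011], [0.986, 0.166, -0.004], [-0.002, -0.011, -1.0]]
wrist_force: [0.6, 1.4, -0.3]
width: 0.0852
```

Run:
```python
from h import *
o=arm.get_obs();print(o["t"],tobin(o["eef_pos"]),o["width"])
t=binp(-.19,0,.315)
go((t,down(9.8)),(t,down(99.8)))
```

```text
18.45 [-0.0957 -0.0005  0.3243] 0.08517697584906361
d [ 0.    -0.188  0.021] w [-0.002  0.    -0.001] mm 95 deg 0.7
d [ 0.    -0.188  0.021] w [-0.002 -0.001 -0.251] mm 95 deg 90.2
```

Call:
play_rows(plan="0 -0.09 0 0 0 -0.02;0 -0.188 0.01 0 0 -0.04;0 -0.188 0.021 0 0 -0.06;0 -0.188 0.021 0 0 -0.085;0 -0.188 0.021 0 0 -0.108;0 -0.188 0.021 0 0 -0.13;0 -0.188 0.021 0 0 -0.155;0 -0.188 0.021 0 0 -0.178", jaw=0)

```text
t: 19.25
eef_pos: [0.3946, 0.3261, 0.3172]
tcp_rot: [[-0.961, 0.277, -0.004], [0.277, 0.961, 0.001], [0.004, -0.0, -1.0]]
wrist_force: [0.9, -0.8, 0.5]
width: 0.0427
```

Run:
```python
from h import *
o=arm.get_obs();print(o["t"],tobin(o["eef_pos"]))
t=binp(-.19,0,.30)
go((t,down(99.8)@R.from_euler('y',-30,degrees=True).as_matrix()))
```

```text
19.25 [-0.188   0.0007  0.3172]
d [ 0.003 -0.003  0.034] w [-0.019 -0.083 -0.07 ] mm 17 deg 39.6
```

Call:
play_rows(plan="0.003 0 0.034 -0.019 -0.083 -0.07;0.003 0 0.034 -0.019 -0.083 -0.07;0.003 0 0.034 -0.019 -0.083 -0.07;0.003 0 0.034 -0.019 -0.083 -0.07;0.003 0 0.034 -0.019 -0.083 -0.07;0.003 0 0.034 -0.019 -0.083 -0.07")

```text
t: 19.85
eef_pos: [0.3911, 0.3257, 0.2984]
tcp_rot: [[-0.853, -0.165, 0.495], [-0.142, 0.986, 0.083], [-0.502, 0.0, -0.865]]
wrist_force: [-0.3, -1.3, 0.3]
width: 0.0428
```

Run:
```python
from h import *
o=arm.get_obs();print(o["t"],tobin(o["eef_pos"]))
Rt=down(99.8)@R.from_euler('y',-30,degrees=True).as_matrix()
go(*[(binp(x,0,z),Rt) for x,z in ((-.175,.24),(-.16,.222))])
c=arm.capture("wrist");cv2.imwrite("pics/w12.png",c["image"])
```

```text
19.85 [-0.1916  0.0009  0.2984]
d [ 0.03  -0.002  0.118] w [-0.     0.    -0.001] mm 61 deg 0.3
d [ 0.022 -0.001  0.164] w [-0.     0.    -0.001] mm 83 deg 0.3
```

View pics/w12.png

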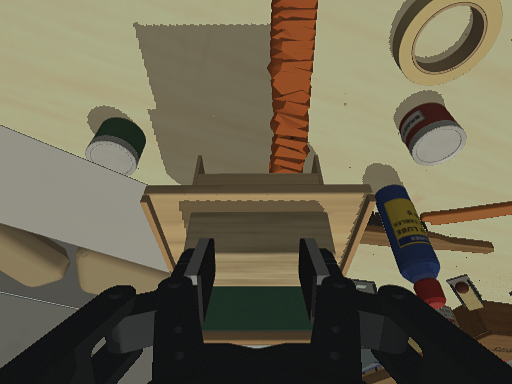

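The cream block is square and centred on the sill at (258,230). Lowering behind it, then pushing.

Call:
play_rows(plan="0.015 0 0.05 0 0 0;0.03 0 0.1 0 0 0;0.03 0 0.125 0 0 0;0.026 0 0.145 0 0 0;0.022 0 0.164 0 0 0;0.022 0 0.164 0 0 0;0.022 0 0.164 0 0 0")

```text
t: 20.6
eef_pos: [0.4247, 0.3318, 0.2229]
tcp_rot: [[-0.854, -0.162, 0.495], [-0.14, 0.987, 0.082], [-0.502, 0.001, -0.865]]
wrist_force: [-0.4, 0.9, 1.0]
width: 0.0428
```

Run:
```python
from h import *
o=arm.get_obs();print(o["t"],tobin(o["eef_pos"]))
Rt=down(99.8)@R.from_euler('y',-30,degrees=True).as_matrix()
go(*[(binp(x,0,.2185),Rt) for x in (-.13,-.07)])
```

```text
20.6 [-0.1573  0.0011  0.2229]
d [-0.043 -0.002  0.035] w [-0.001  0.    -0.001] mm 28 deg 0.5
d [-0.147 -0.001  0.095] w [-0.001  0.    -0.001] mm 87 deg 0.5
```

Call:
play_rows(plan="-0.025 0 0.022 0 0 0;-0.043 0 0.034 0 0 0;-0.06 0 0.044 0 0 0;-0.078 0 0.055 0 0 0;-0.095 0 0.064 0 0 0;-0.112 0 0.074 0 0 0;-0.13 0 0.084 0 0 0;-0.147 0 0.094 0 0 0")

```text
t: 21.4
eef_pos: [0.511, 0.3459, 0.2184]
tcp_rot: [[-0.854, -0.163, 0.495], [-0.141, 0.987, 0.082], [-0.502, 0.001, -0.865]]
wrist_force: [-1.1, 0.4, 1.3]
width: 0.0427
```

Run:
```python
from h import *
o=arm.get_obs();print(o["t"],tobin(o["eef_pos"]))
Rt=down(99.8)@R.from_euler('y',-30,degrees=True).as_matrix()
go(*[(binp(x,0,.2185),Rt) for x in (-.03,.0)])
c=arm.capture("wrist");cv2.imwrite("pics/w13.png",c["image"])
```

```text
21.4 [-0.0699  0.0004  0.2184]
d [-0.069 -0.     0.04 ] w [-0.001  0.    -0.001] mm 40 deg 0.4
d [-0.121  0.     0.07 ] w [-0.001  0.    -0.001] mm 70 deg 0.4
```

View pics/w13.png

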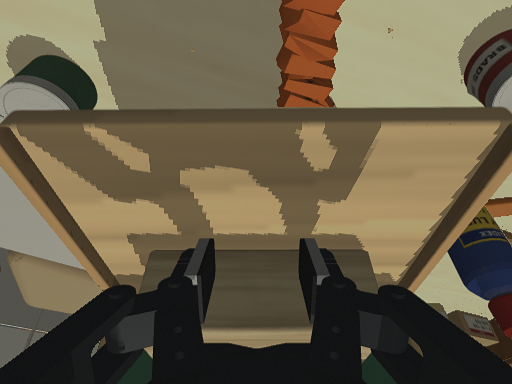

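The block at (257,290) in the wrist view is moving square to the flap. Pushing through.

Call:
play_rows(plan="-0.02 0 0.012 0 0 0;-0.04 0 0.023 0 0 0;-0.06 0 0.034 0 0 0;-0.08 0 0.046 0 0 0;-0.1 0 0.058 0 0 0;-0.114 0 0.066 0 0 0;-0.121 0 0.07 0 0 0;-0.121 0 0.07 0 0 0")

```text
t: 22.25
eef_pos: [0.5797, 0.3571, 0.2183]
tcp_rot: [[-0.854, -0.162, 0.495], [-0.14, 0.987, 0.082], [-0.501, 0.0, -0.865]]
wrist_force: [-0.8, 0.6, 0.6]
width: 0.0431
```

Run:
```python
from h import *
o=arm.get_obs();print(o["t"],tobin(o["eef_pos"]),np.round(o["wrist_force"],1))
for n in ("wrist","side"):
    c=arm.capture(n);cv2.imwrite(f"pics/{n}14.png",c["image"] if n=="wrist" else c["image"][110:280,100:340].repeat(3,0).repeat(3,1))
```

```text
22.25 [-4.000e-04 -2.000e-04  2.183e-01] [-0.8  0.6  0.6]
```

View pics/wrist14.png

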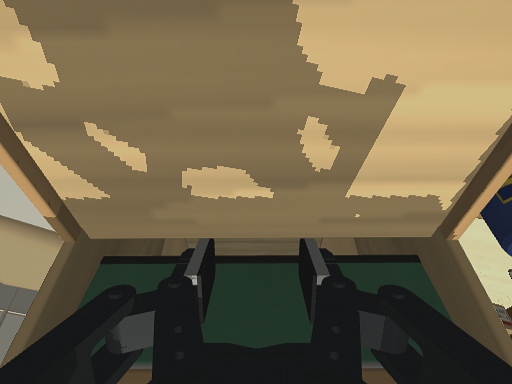

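View pics/side14.png

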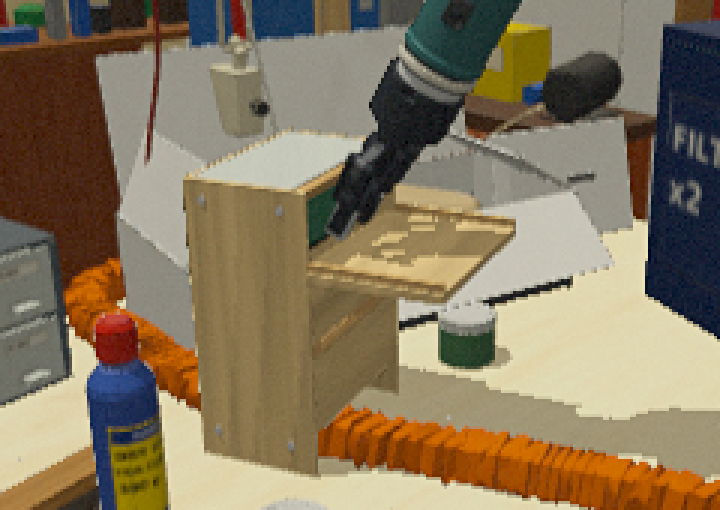

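The cream block is inside too, with the flap resting on the fingertips. Withdrawing.

Call:
play_rows(plan="0.05 0 -0.029 0 0 0;0.12 0 -0.069 0 0 0;0.2 0 -0.115 0 0 0;0.27 0 -0.156 0 0 0;0.3 0 -0.2 0 0 0;0.26 0 -0.28 0 0 0;0.22 0 -0.36 0 0 0;0.22 0 -0.36 0 0 0")

```text
t: 23.15
eef_pos: [0.3979, 0.3298, 0.3286]
tcp_rot: [[-0.848, -0.165, 0.504], [-0.137, 0.986, 0.093], [-0.512, 0.01, -0.859]]
wrist_force: [0.8, 0.6, -0.0]
width: 0.0427
```

Call:
play_rows(plan="0 0 0 0 0 0;0 0 0 0 0 0;0 0 0 0 0 0;0 0 0 0 0 0;0 0 0 0 0 0")

```text
t: 23.65
eef_pos: [0.3959, 0.3265, 0.3177]
tcp_rot: [[-0.854, -0.163, 0.494], [-0.141, 0.987, 0.081], [-0.5, -0.001, -0.866]]
wrist_force: [0.4, -0.0, -0.2]
width: 0.0433
```

Run:
```python
from h import *
o=arm.get_obs();print(o["t"],tobin(o["eef_pos"]),np.round(o["joint_vel"],3))
for n in ("wrist","side","top"):
    c=arm.capture(n);cv2.imwrite(f"pics/{n}15.png",c["image"])
    P=world(c)
    hsv=cv2.cvtColor(c["image"],cv2.COLOR_BGR2HSV)
    m=(abs(hsv[...,0].astype(int)-75)<15)&(hsv[...,1]>90)&(P[...,2]>.205)&(P[...,2]<.28)
    q=P[m];b=np.array([tobin(p) for p in q]) if m.any() else np.zeros((0,3))
    b=b[(abs(b[:,0])<.08)&(abs(b[:,1])<.1)] if len(b) else b
    if len(b)>20:
        for z in (.22,.24,.26): s=b[abs(b[:,2]-z)<.008]; print(n,"flap z",z,len(s),"bin x",np.median(s[:,0]) if len(s) else None)
    if n=="top":
        Z=P[...,2]
        def sub(u0,u1,v0,v1):
            k=np.zeros(Z.shape,bool);k[v0:v1,u0:u1]=1;return k
        for nm,k in (("tin",sub(275,315,155,190)&(Z>.045)&(Z<.07)),("red",sub(130,170,180,220)&(Z>.045)&(Z<.07)),("tape",sub(140,190,215,265)&(Z>.018)&(Z<.035))):
            try: print(nm,rect(k,P))
            except Exception as e: print(nm,"hidden")
```

```text
23.65 [-0.1866  0.0009  0.3177] [-0.    -0.001 -0.008 -0.001  0.001  0.001]
wrist flap z 0.22 481 bin x 0.0004
wrist flap z 0.24 1075 bin x 0.0005
wrist flap z 0.26 1230 bin x 0.0004
side flap z 0.22 87 bin x -0.002
side flap z 0.24 129 bin x -0.0021
side flap z 0.26 100 bin x -0.002
tin ((561.3, 150.8), (66, 55), 67.2, np.float64(0.0568), array([285, 160,  24,  22, 351], dtype=int32))
red ((469.6, 581.5), (65, 64), 87.5, np.float64(0.0562), array([140, 189,  23,  22, 408], dtype=int32))
tape ((356.1, 532.9), (102, 104), 0.7, np.float64(0.0247), array([150, 222,  35,  35, 547], dtype=int32))
```

View pics/wrist15.png

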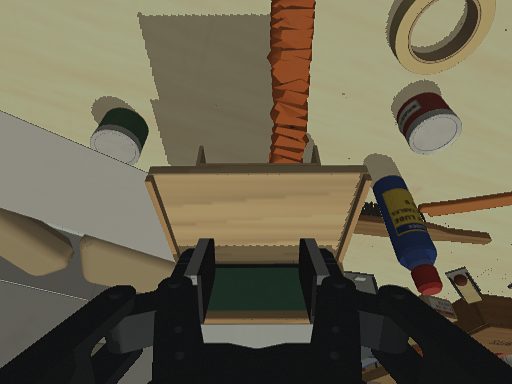

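View pics/side15.png

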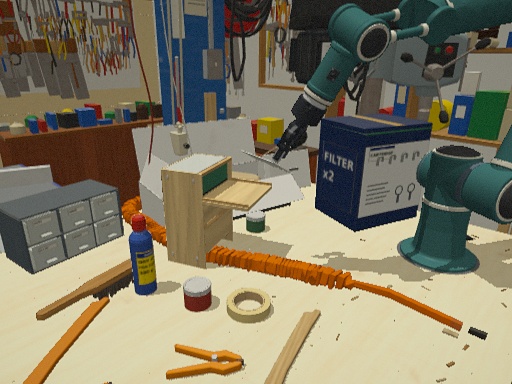

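The sill is empty and the flap is vertical in the mouth plane at three heights, so it is shut. The tins and tape are where they were and the arm touches nothing. Handing in.

```bash
python3 -c "
from station import arm
print(arm.job_done())"
```

```text
the job is handed in; nothing more can be done
None
```

I put the walnut offcut and then the cream block on the sill and pushed each through the flap into the bin. The flap swung shut behind the walnut before I fetched the cream block. I handed the job in at about 24 s of the allowed 72 s.

- **Pieces:** after the last withdrawal the sill was empty and neither piece was visible anywhere outside. I did not see them directly inside the bin.
- **Flap:** it measured vertical at three heights, within about 2 mm of the mouth plane, so it is shut.
- **Bystanders:** the red tin and the tape measured within 0.5 mm of where they started. The green tin measured 1.5 mm off, but it is partly hidden from the top camera and nothing went near it, so I take that as measurement noise.
- **Forces:** the wrist force stayed below about 7 N in every reading.
- **Disagreements:** the wrist and top cameras differed by about 4 mm on the block positions. I used the wrist values, and both grasps came out square. One top-view check of the walnut on the sill failed because the arm was in the way; the wrist camera showed it square and centred.

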